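# Lock out the press and open its grease jar

### The job

Before the crimping press is greased, hang the red lock-out plate on the steel post by its hole, so that it lies flat on the yellow disc, and let go of it. Then unscrew the tight blue cap anticlockwise while the holder braces the grease jar, stop turning when the thread lets go, with the cap's red line pointing roughly the same way as the yellow line on the jar's foot, and lift the cap straight up without pulling the jar out of its holder. Finish while still holding the cap level and still, clear of the jar and just above its mouth (a finger or two), and leave everything else on the table where it is.

Things in the scene. Friction and masses are not known exactly. Their poses are not given: they have to be found in the camera images.
- tag_grip (a point): grip point of the red lock-out plate (90 g), which lies flat on the table at the start: plate 94 x 34 x 6, with an upright fin 26 (along x) x 12 (along y) x 42 tall on it, to be pinched across its 12 mm; fin top 48 above the plate's underside. This point is in the middle of the fin, 30 above the plate's underside; its x axis points along the plate to the hole, z up
- tag_hole (a point): centre of the plate's 20 mm wide hole, on the underside; it lies 50 along x from tag_grip and 30 lower. The plate ends 20 beyond it; same axes as tag_grip
- post: fixed lock-out post: grey round housing of diameter 104 with a yellow disc (diameter 100) on top at height 40, and in the middle an upright steel post of diameter 12 that ends at height 87. Origin under its centre, on the table. It may stand on the left or the right
- post_tip (a point): centre of the top of the steel post, 87 above the table
- holder: fixed blue jar holder, 84 square, 22 high, with a square pocket 70 wide whose floor is 7 above the table: it keeps the jar's foot from turning (2 mm of play). Origin under its centre, on the table. It may stand on the left or the right
- jar: loose grease jar (0.45 to 0.65 kg): white square foot 68 x 68 x 24 in the holder's pocket, amber round body, diameter 52, from 24 to 52 above its underside, then a threaded neck, diameter 50, with a dark sprung seal plate in the mouth, top 72 above the underside with the cap off. Origin under its centre, 7 above the table. A yellow line on the foot marks its +y
- cap_center (a point): centre of the blue cap, half-way up it (50 g). Twelve flat sides, 60 across flats, flats facing its own x axis and every 30 degrees from there; 20 tall. Screwed on, its centre is about 63 above the jar's underside (70 above the table). A spring seal presses it up against the thread: up to about 0.6 N m to turn. It must rise about 19 to be clear of the mouth
- cap_mark (a point): outer end of the red line on the cap's top (the cap's own +x), 28 from its axis, 10 above cap_center. The line starts 7 to 26 degrees anticlockwise of the jar's +x. Anticlockwise from above unscrews: the thread lets go about 75 degrees from the jar's +x, a stop comes at about 105, best lifted at 90 (over the yellow line); the cap rises 1 to 3 while turning
- reel: white reel of brass terminals lying flat, diameter 110, height 28; origin under its centre; a bystander
- oil_can: closed steel-coloured bottle with red cap, diameter 52, height 110; origin under its centre; a bystander
- driver: screwdriver lying on the table; a bystander
- spanner: open-ended wrench lying on the table; a bystander
- die_block: steel crimping die block 50 x 60 x 55; origin under its centre; a bystander
- tape: roll of yellow tape lying flat, diameter 84, height 20; origin under its centre; a bystander
Things that resemble listed ones, but are neither listed nor needed, are in the scene too. Several things look just like the post: the one meant starts farthest to the robot's right. What is shaped like the part that bears tag_grip but orange is not meant.

How it is judged:
By the outcome, as a careful person would: the job done as asked, in the order asked, and still so for the second after the job is handed in, while the arm keeps its last pose, push and grip.
It also fails if it takes over 54 s, if anything falls off the work surface, if the arm or the gripper's body presses on something with over 40 N, if the wrist force passes 120 N, or if a joint passes its speed limit or range.

### The arm

A 7-joint arm with a two-finger parallel gripper is mounted at the origin on the work surface. World frame = base frame: x ahead of the robot, y to its left, z up, the work surface at z = 0. Lengths are in m, angles in rad, forces in N, time in s.
With the tool pointing down it reaches from about 0.4 to 0.85 m from the base axis. Payload 10.4 kg.
Tool frame: the origin (TCP) lies at the very end of the fingers, on their centre line; the grasp point (between the pads) lies 19 mm behind it; z points along the fingers, y is the direction in which the jaws open and shut (so a half turn about z gives the same grasp; the last joint's range is limited). The gripper opens to 87 mm and grips with 3 to 60 N. Pads are 19 mm wide; open, the fingers measure 117 mm over their backs; the gripper's body (75 mm by 190 mm) begins 51 mm behind the grasp point.
Start: joints at [-1.334, 0.332, -0.065, 1.46, 0.022, 1.35, -0.088], TCP at [0.161, 0.604, 0.223] pointing down, gripper open.
Joint ranges: [-2.6, 2.6], [-0.5, 2.12], [-1.47, 1.34], [0.16, 2.42], [-1.27, 4.41], [0.06, 2.06], [-2.6, 2.6]. Speed limits (rad/s): [2.22, 2.22, 2.79, 2.79, 3.14, 3.14, 3.14].

### API

Orientations are given as a unit quaternion [x, y, z, w].
In Python, from bench import read_state, camera, close_job, recognise, masks_of gives the robot as it stands.
- The arm moves only by the tool play_rows, never from a script. Its argument "moves" is a list of rows, each a list of 3 entries, a list of its own where there are three numbers: the shift along the tool's x, y, z in cm, then the turn, a rotation vector about the tool's x, y, z in rad, then the finger opening in cm, from 0 to 8.7. In form: [[[dx, dy, dz], [ax, ay, az], jaw], ...]. A call has 1 to 8 rows; each row is the pose to reach, as a shift and turn from the pose commanded when the call began, along the tool's axes at that moment; what a row does not reach only later rows make up. A row lasts 1/8 s, in which the tool goes at most 62.5 mm and 10.7 degrees, less where a joint would pass 70% of its speed; a pose out of reach is approached as far as the arm can. A call with a gripper value outside its range is refused whole. The fingers move at their own pace and stop on an object; "grip_force" is the grip in N (left out, the last holds). Time passes only in rows, so rows that repeat a pose let the fingers close. It gives the time, the measured TCP pose, the force and the opening at its end, in the units of the state.
- read_state(): the state, without advancing time (a new reading comes with each control period).
- camera(name): name is "scene" or "top" or "wrist"; returns a dict with "frame" (384x512x3 uint8, red, green, blue), "intrinsics" (3x3 intrinsics, pixels), "camera_from_world" (4x4, takes a point from world to camera coordinates). Camera axes: x right, y down, z forward; pixel columns grow to the right and rows downward; lengths in m; the calibration is good to about 2 mm. A picture is of the moment at which its call begins. There is no depth.
- close_job(): hands the job in, once; it reports no verdict.
Trained networks look in a picture, given as the dict that the camera call returned (one of the last four; its "shot" number tells which), for a name from the list of things; names that differ only in an ending like _2 or _b are one class to them, and where a whole thing is asked for, a point or a joint stands for the part that bears it (a point fixed in the world has none). Each returns a list of dicts, best first, with "conf" (0 to 1); they miss things now and then, are a little off and sometimes report something else, mostly with a low value. They report only what shows in the picture. A call takes as long as a camera call. They do not tell look-alikes from the thing itself.
- recognise(picture, query): "at" ([column, row] in pixels, amid what is visible of it).
- masks_of(picture, query): "region" (384x512 bool, what is visible of it) and "at" ([column, row] in pixels, amid what is visible of it).
The state is a dict: "time": time; "joint_positions": joint angles; "joint_vel": joint speeds; "joint_torque": joint torques, N m; "ee_pos": TCP position; "eef_rot": TCP orientation; "ft_force": force on the tool from outside, world axes, zero at the start; "torque": the same for the moment, N m; "width": finger opening in m.
Only numpy, scipy, OpenCV 4.12 (cv2) and the standard library are available. Lean on these libraries where they do the work, as an engineer would, in place of code of your own. Each camera call takes 0.05 s, during which the arm holds its last target.

## Working session

There is one attempt and no reset: what is moved stays moved. The work goes in short steps, Python scripts to look and compute and a tool call to move; the robot and the scene stay as the last step left them, time stands still between calls to the robot, and variables do not carry over. Pictures are saved under pics/ and viewed, and the job is handed in when it is done.

Besides the shell and the picture viewer there is one more tool, called as a command line: name --argument value ..., lists and objects as JSON in quotes. play_rows: Moves the arm, as the interface text tells. Its arguments: {"type":"object","properties":{"moves":{"type":"array","items":{"type":"array"}},"grip_force":{"type":"number"}},"required":["moves"]}

```bash
ls; mkdir -p pics; cat > h.py <<'E'
import numpy as np, cv2
from bench import *
from scipy.spatial.transform import Rotation as R
def save(c,n): cv2.imwrite('pics/'+n+'.png',c['frame'][:,:,::-1])
def ray(c,px,z):
    K=np.array(c['intrinsics']);T=np.array(c['camera_from_world'])
    d=T[:3,:3].T@(np.linalg.inv(K)@np.array([px[0],px[1],1.]));o=-T[:3,:3].T@T[:3,3]
    return o+d*(z-o[2])/d[2]
def proj(c,p):
    K=np.array(c['intrinsics']);T=np.array(c['camera_from_world'])
    q=K@(T[:3,:3]@np.array(p)+T[:3,3]);return q[:2]/q[2]
E
python3 - <<'E'
from h import *
s=read_state();print({k:np.round(v,4) for k,v in s.items()})
for n in ['scene','top']:
    c=camera(n);save(c,n+'0');np.save(n+'T',c['camera_from_world'])
    print(n,np.round(c['camera_from_world'],3).tolist(),np.array(c['intrinsics']).tolist())
    for q in ['tag_grip','post','holder','jar','cap_center','cap_mark','reel','oil_can','tag_hole','post_tip']:
        print(q,[(np.round(r['at'],1).tolist(),round(r['conf'],2)) for r in recognise(c,q)])
E
```

```text
pics
{'time': np.float64(0.0), 'joint_positions': array([-1.3336,  0.3329, -0.0647,  1.461 ,  0.0216,  1.3499, -0.0885]), 'joint_vel': array([-0.0014, -0.0014,  0.0013,  0.0001, -0.0004,  0.0005, -0.0014]), 'joint_torque': array([-3.00000e-04, -6.23251e+01,  2.46000e-02, -3.89902e+01,
       -6.13000e-02,  3.96000e-02,  2.00000e-04]), 'ee_pos': array([0.1605, 0.6036, 0.2217]), 'eef_rot': array([ 1.295e-01,  9.916e-01, -7.000e-04, -1.000e-04]), 'ft_force': array([-0.3796,  0.0295,  0.5144]), 'torque': array([-0.0104,  0.0227, -0.0651]), 'width': np.float64(0.087)}
scene [[0.706, 0.708, 0.022, -0.42], [0.469, -0.444, -0.764, -0.22], [-0.531, 0.549, -0.645, 1.405], [0.0, 0.0, 0.0, 1.0]] [[383.30579456011003, 0.0, 259.0774135944841], [0.0, 383.30579456011003, 188.54933130894432], [0.0, 0.0, 1.0]]
tag_grip [([225.8, 198.6], 0.81), ([217.7, 170.0], 0.57)]
post [([185.1, 256.6], 0.97), ([170.8, 196.0], 0.66)]
holder [([300.4, 167.8], 0.59)]
jar [([296.9, 158.0], 0.8), ([183.9, 255.2], 0.56)]
cap_center [([296.8, 159.1], 0.7), ([295.3, 146.2], 0.68), ([188.4, 255.9], 0.44)]
cap_mark [([296.6
[... 269 characters left out ...]
2, -0.234, 0.606], [0.234, -0.011, -0.972, 1.211], [0.0, 0.0, 0.0, 1.0]] [[424.60869152183216, 0.0, 257.3911191639216], [0.0, 424.60869152183216, 199.35997266916834], [0.0, 0.0, 1.0]]
tag_grip [([245.4, 275.2], 0.72), ([265.2, 236.8], 0.63), ([335.1, 208.8], 0.24)]
post [([303.8, 266.4], 0.71), ([333.3, 209.2], 0.55), ([180.6, 242.5], 0.19)]
holder [([179.9, 241.8], 0.67)]
jar [([179.2, 234.6], 0.73), ([112.0, 239.4], 0.63)]
cap_center [([173.1, 228.0], 0.54)]
cap_mark [([170.4, 229.8], 0.73)]
reel [([258.0, 153.9], 0.82), ([378.3, 187.9], 0.5)]
oil_can [([124.6, 187.5], 0.86)]
tag_hole [([267.9, 238.4], 0.84), ([242.6, 270.5], 0.69)]
post_tip [([329.5, 211.2], 0.68), ([307.6, 272.6], 0.64)]
```

View pics/top0.png

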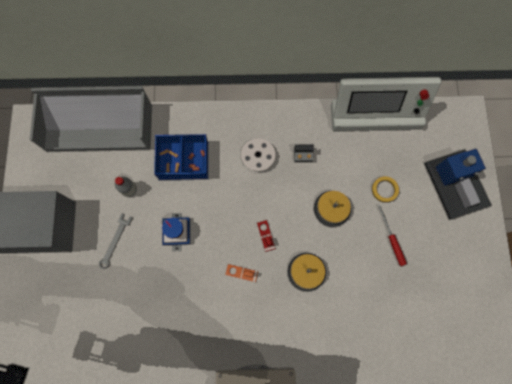

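View pics/scene0.png

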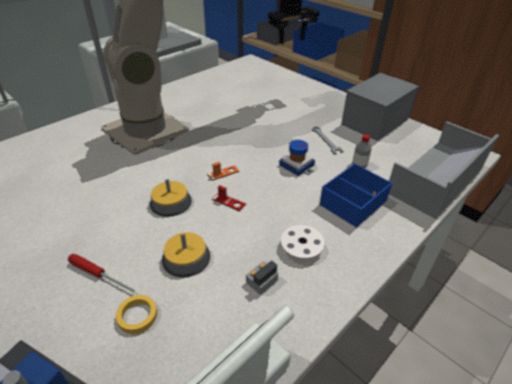

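Top view: red plate near (266,236), orange decoy at (241,272). The two posts are at (333,208) and (307,272), the first farther to the robot's right. The jar with its blue cap is at (175,230). Next I measure them.

```bash
python3 - <<'E'
from h import *
c=camera('top');f=c['frame'];hsv=cv2.cvtColor(f,cv2.COLOR_RGB2HSV)
def crop(n,x,y,w=30,h=30,s=10):
    cv2.imwrite('pics/'+n+'.png',cv2.resize(f[y-h:y+h,x-w:x+w,::-1],None,fx=s,fy=s,interpolation=cv2.INTER_CUBIC))
crop('tagc',266,236,28,28);crop('jarc',176,230,28,28)
for n,p,z in [('postA',(333,208),.04),('postB',(307,272),.04),('cap',(173.5,228.5),.08),('tag',(266,236),.006)]:
    print(n,ray(c,p,z))
for q in ['post','jar','tag_grip','cap_center','holder']:
    for m in masks_of(c,q):
        r=m['region'];print(q,m['conf'],m['at'],r.sum(),f[r].mean(0).round())
# yellow
m=((hsv[...,0]>15)&(hsv[...,0]<32)&(hsv[...,1]>130)).astype(np.uint8)
n,l,st,ce=cv2.connectedComponentsWithStats(m)
for i in range(1,n):
    if st[i,4]>100: print('yel',st[i],ce[i],ray(c,st[i,:2]+st[i,2:4]/2-.5,.04))
m=(((hsv[...,0]<6)|(hsv[...,0]>172))&(hsv[...,1]>130)).astype(np.uint8)
n,l,st,ce=cv2.connectedComponentsWithStats(m)
for i in range(1,n):
    if st[i,4]>20: print('red',st[i],ce[i])
s=camera('scene')
for n,p,z in [('postA',(185,248),.04),('postB',(170,192),.04),('cap',(298.5,146),.08)]: print(n,ray(s,p,z))
E
```

```text
postA [ 0.58131619 -0.24926015  0.04      ]
postB [ 0.38822832 -0.15898474  0.04      ]
cap [0.52155048 0.23336068 0.08      ]
tag [ 0.50416293 -0.04099492  0.006     ]
post 0.95 [334.4, 210.7] 1113 [128. 104.  54.]
post 0.85 [305.5, 268.6] 1195 [133. 108.  53.]
jar 0.63 [301.8, 152.2] 385 [80. 77. 71.]
jar 0.49 [180.2, 237.6] 179 [119. 113. 109.]
jar 0.25 [179.3, 240.4] 378 [77. 81. 90.]
tag_grip 0.76 [263.8, 235.9] 334 [122.  64.  59.]
tag_grip 0.61 [245.9, 273.6] 238 [153.  95.  66.]
cap_center 0.63 [173.3, 227.8] 354 [ 48.  68. 114.]
holder 0.67 [258.5, 156.1] 864 [152. 144. 136.]
holder 0.65 [179.7, 241.2] 372 [74. 78. 87.]
yel [372 177  27  25 251] [385.19123506 189.01195219] [ 0.63828051 -0.41571166  0.04      ]
yel [318 191  33  32 783] [333.74457216 206.35759898] [ 0.58598371 -0.25266277  0.04      ]
yel [291 254  34  34 898] [307.75946548 270.84966592] [ 0.39260554 -0.16070159  0.04      ]
red [420  90   9  10  66] [423.71212121  94.39393939]
red [116 177   8   8  48] [119.20833333 180.625     ]
red [258 221  12  15  86] [263.73255814 228.23255814]
red [389 235  17  31 216] [397.0787037  249.98611111]
red [262 236  11  12  89] [267.33707865 241.33707865]
postA [ 0.59725605 -0.25520764  0.04      ]
postB [ 0.40144693 -0.16190918  0.04      ]
cap [0.53479328 0.23096708 0.08      ]
```

```bash
ls pics
```

```text
jarc.png
scene0.png
tagc.png
top0.png
```

View pics/tagc.png

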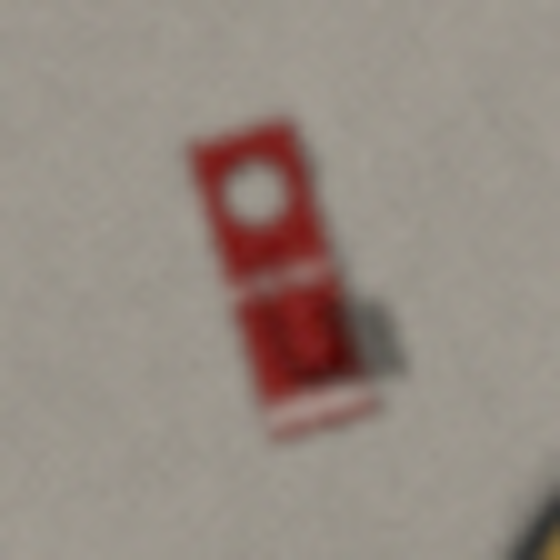

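View pics/jarc.png

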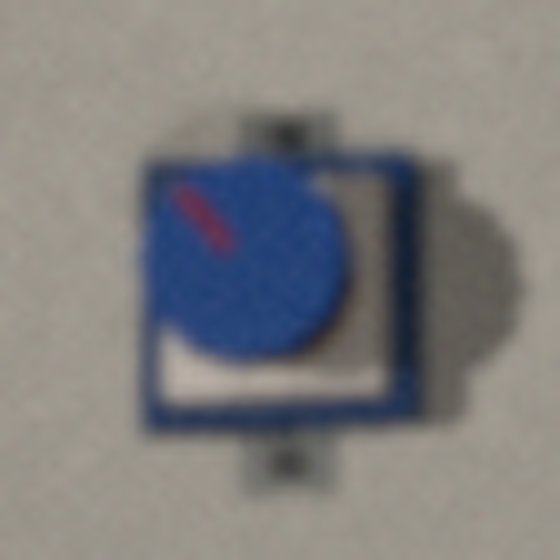

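```bash
cat >> h.py <<'E'
def plan(p=None,yaw=None,q=None):
    """delta in tool axes from measured pose to TCP p; yaw= world angle of tool y axis (mod 180), tool pointing down"""
    s=read_state();R0=R.from_quat(s['eef_rot']);p0=np.array(s['ee_pos'])
    M0=R0.as_matrix();cur=np.arctan2(M0[1,1],M0[0,1])
    if p is not None: print('shift cm',np.round(M0.T@(np.array(p)-p0)*100,2))
    if yaw is not None:
        for k in (0,1,-1):
            y=yaw+k*np.pi
            Y=np.array([np.cos(y),np.sin(y),0]);Z=np.array([0,0,-1.]);X=np.cross(Y,Z)
            rv=(R0.inv()*R.from_matrix(np.c_[X,Y,Z])).as_rotvec()
            if abs(rv[2])<2.4: print('turn',np.round(rv,3),'q7 now',round(s['joint_positions'][6],2))
def st():
    s=read_state();M=R.from_quat(s['eef_rot']).as_matrix()
    print('t',round(float(s['time']),2),'p',np.round(s['ee_pos'],4),'ytool',round(np.degrees(np.arctan2(M[1,1],M[0,1])),2),'z',np.round(M[:,2],3),'F',np.round(s['ft_force'],1),'T',np.round(s['torque'],2),'w',round(float(s['width']),4),'q',np.round(s['joint_positions'],2))
E
python3 - <<'E'
from h import *
st()
c=camera('wrist');T=c['camera_from_world'];save(c,'w0')
s=read_state();M=R.from_quat(s['eef_rot']).as_matrix()
o=-T[:3,:3].T@T[:3,3]
print('cam pos in tool',M.T@(o-s['ee_pos']));print('cam axes in tool (cols)',np.round(M.T@T[:3,:3].T,3));print(np.array(c['intrinsics']).tolist())
c=camera('top')
h=ray(c,(263.2,226.7),.004);e1=ray(c,(262.3,220.7),.006);e2=ray(c,(270.5,250),.006)
print(h,e1,e2,np.degrees(np.arctan2(*(e1-e2)[[1,0]])),np.linalg.norm(e1-e2))
plan([0.50,0.16,0.24],np.radians(90))
E
```

```text
t 1.45 p [0.1605 0.6041 0.2226] ytool 75.11 z [ 0.  0. -1.] F [ 0.6  0.2 -0.2] T [-0.07  0.03 -0.04] w 0.0868 q [-1.33  0.33 -0.06  1.46  0.02  1.35 -0.09]
cam pos in tool [ 0.07344451 -0.00034918 -0.16254112]
cam axes in tool (cols) [[-0.    -0.963 -0.271]
 [ 1.    -0.     0.   ]
 [-0.    -0.271  0.963]]
[[266.6889960974819, 0.0, 255.82075942365583], [0.0, 266.6889960974819, 193.18602834154686], [0.0, 0.0, 1.0]]
[ 0.53405974 -0.03310985  0.004     ] [ 0.55287421 -0.03075139  0.006     ] [ 0.46022797 -0.05366328  0.006     ] 13.890833056392397 0.095437311154723
shift cm [-44.21 -34.19  -1.75]
turn [ 0.   -0.   -0.26] q7 now -0.09
```

play_rows --moves '[[[-44, -34, -1.8], [0, 0, -0.26], 8.7], [[-44, -34, -1.8], [0, 0, -0.26], 8.7], [[-44, -34, -1.8], [0, 0, -0.26], 8.7], [[-44, -34, -1.8], [0, 0, -0.26], 8.7], [[-44, -34, -1.8], [0, 0, -0.26], 8.7], [[-44, -34, -1.8], [0, 0, -0.26], 8.7], [[-44, -34, -1.8], [0, 0, -0.26], 8.7], [[-44, -34, -1.8], [0, 0, -0.26], 8.7]]'

```text
time: 2.55
ee_pos: [0.4652, 0.2054, 0.2392]
eef_rot: [-0.0, 1.0, 0.0, 0.0]
ft_force: [0.8, 0.6, 0.6]
width: 0.0866
```

```bash
python3 - <<'E'
from h import *
st()
c=camera('wrist');save(c,'w1');st()
E
```

```text
t 2.55 p [0.4652 0.2054 0.2392] ytool 90.02 z [ 0.001  0.001 -1.   ] F [0.8 0.6 0.6] T [0.1  0.   0.01] w 0.0866 q [-0.76  0.06  0.27  1.75 -0.02  1.33  1.08]
t 2.6 p [0.47   0.1971 0.2396] ytool 89.48 z [ 0.003 -0.002 -1.   ] F [ 1.8 -8.5 -0.5] T [-0.57 -0.18  0.07] w 0.0869 q [-0.76  0.06  0.28  1.75 -0.01  1.33  1.09]
```

View pics/w1.png

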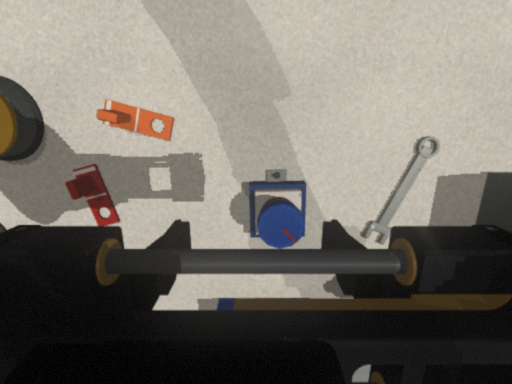

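```bash
python3 - <<'E'
from h import *
c=camera('scene');f=c['frame']
cv2.imwrite('pics/sj.png',cv2.resize(f[130:190,265:335,::-1],None,fx=10,fy=10,interpolation=cv2.INTER_CUBIC))
st()
plan([0.60,0.20,0.26])
E
```

```text
t 2.65 p [0.468  0.2004 0.2393] ytool 89.43 z [ 0.002 -0.001 -1.   ] F [-0.3  1.  -0.3] T [ 0.05 -0.01 -0.  ] w 0.0871 q [-0.76  0.06  0.28  1.75 -0.01  1.33  1.08]
shift cm [-13.2    0.09  -2.04]
```

View pics/sj.png

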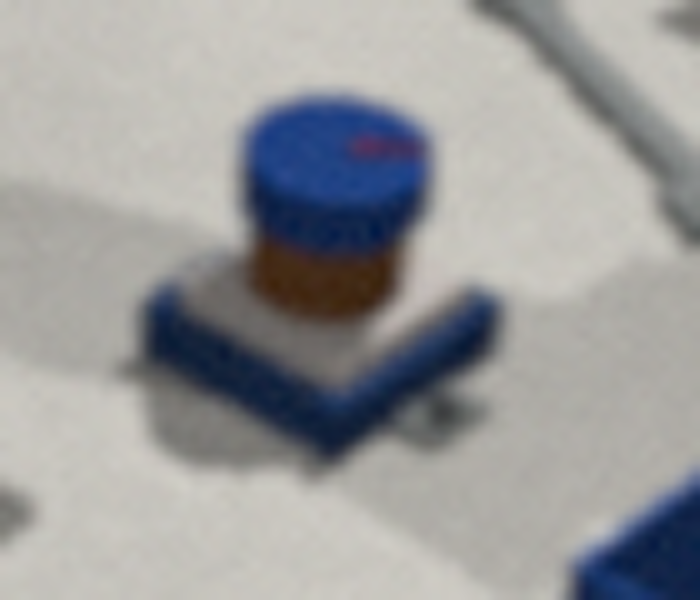

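play_rows --moves '[[[-11, 9, -1], [0, 0, 0], 8.7], [[-11, 9, -1], [0, 0, 0], 8.7], [[-11, 9, -1], [0, 0, 0], 8.7], [[-11, 9, -1], [0, 0, 0], 8.7]]'

```text
time: 3.15
ee_pos: [0.5745, 0.2978, 0.2477]
eef_rot: [-0.0, 1.0, -0.0, -0.0]
ft_force: [-0.4, 0.0, -0.1]
width: 0.087
```

```bash
python3 - <<'E'
from h import *
st()
c=camera('wrist');save(c,'w2');x,y=map(int,proj(c,[.54,.23,.04]));f=c['frame'];print(x,y)
cv2.imwrite('pics/w2c.png',cv2.resize(f[max(0,y-50):y+50,max(0,x-60):x+60,::-1],None,fx=6,fy=6,interpolation=cv2.INTER_CUBIC));st()
E
```

```text
t 3.15 p [0.5745 0.2978 0.2477] ytool 90.05 z [-0.001 -0.001 -1.   ] F [-0.4  0.  -0.1] T [-0.04  0.05 -0.  ] w 0.087 q [-0.76  0.37  0.28  1.37 -0.1   1.41  1.09]
206 147
t 3.2 p [0.5741 0.2969 0.2482] ytool 90.0 z [-0.001 -0.001 -1.   ] F [-0.3 -0.7 -1. ] T [-0.01  0.02 -0.01] w 0.0871 q [-0.76  0.37  0.28  1.37 -0.1   1.41  1.09]
```

View pics/w2c.png

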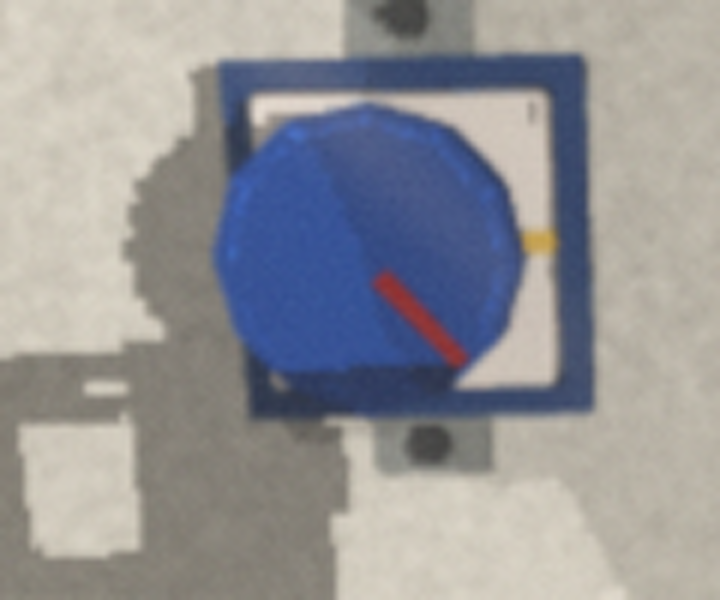

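```bash
python3 - <<'E'
from h import *
c=camera('wrist');st()
x0,y0=206-60,147-50
P=lambda u,v,z: ray(c,(x0+(u+.5)/6-.5,y0+(v+.5)/6-.5),z)
a=P(380,280,.080);b=P(465,362,.080);d=b-a;print('red',a,b,np.degrees(np.arctan2(d[1],d[0])),np.linalg.norm(d))
# holder top outer edges z=.022
L=[P(222,62,.022),P(585,57,.022),P(592,410,.022),P(252,418,.022)]
for i in range(4):
    d=L[(i+1)%4]-L[i];print(L[i],np.linalg.norm(d),np.degrees(np.arctan2(d[1],d[0])))
print('holder c',np.mean(L,0)); 
y=P(556,242,.031);print('yellow',y)
# cap top outline
pts=np.array([(368,105),(440,120),(500,175),(522,250),(505,310),(465,362),(300,375),(240,330),(217,250),(232,180),(290,125)])
Q=np.array([P(u,v,.08)[:2] for u,v in pts]);print(cv2.minEnclosingCircle(Q.astype(np.float32)))
save(c,'w3')
for q in ['post','post_tip','tag_hole','tag_grip']:
  print(q,[(np.round(r['at'],1).tolist(),round(r['conf'],2)) for r in recognise(c,q)])
E
```

```text
t 3.25 p [0.5739 0.2965 0.2487] ytool 89.99 z [-0. -0. -1.] F [ 0.2  0.1 -0.1] T [ 0.02 -0.01 -0.01] w 0.0869 q [-0.76  0.37  0.28  1.38 -0.1   1.41  1.09]
red [0.52998956 0.23902059 0.08      ] [0.54672945 0.25580523 0.08      ] 45.07649101230712 0.023705450338197417
[0.4853653  0.19475306 0.022     ] 0.08401642387231693 90.74185901109905
[0.48427749 0.27876244 0.022     ] 0.08231982311435673 0.4460103036244023
[0.56659482 0.27940324 0.022     ] 0.08349993119848909 -88.64678329554194
[0.56856675 0.1959266  0.022     ] 0.08320972574984331 -179.19190964458275
holder c [0.52620109 0.23721134 0.022     ]
yellow [0.52562291 0.27188829 0.031     ]
((0.5246771574020386, 0.2369023859500885), 0.03136191517114639)
post []
post_tip []
tag_hole [([23.7, 120.7], 0.76), ([58.2, 36.4], 0.71)]
tag_grip [([57.8, 33.2], 0.83)]
```

```bash
python3 - <<'E'
from h import *
plan([0.45,-0.10,0.25])
E
```

```text
shift cm [ 12.38 -39.67  -0.1 ]
```

play_rows --moves '[[[12.4, -39.7, 0], [0, 0, 1.45], 8.7], [[12.4, -39.7, 0], [0, 0, 1.45], 8.7], [[12.4, -39.7, 0], [0, 0, 1.45], 8.7], [[12.4, -39.7, 0], [0, 0, 1.45], 8.7], [[12.4, -39.7, 0], [0, 0, 1.45], 8.7], [[12.4, -39.7, 0], [0, 0, 1.45], 8.7], [[12.4, -39.7, 0], [0, 0, 1.45], 8.7], [[12.4, -39.7, 0], [0, 0, 1.45], 8.7]]'

```text
time: 4.45
ee_pos: [0.4489, -0.1032, 0.2492]
eef_rot: [0.667, 0.745, 0.001, 0.0]
ft_force: [-0.1, 1.0, -0.1]
width: 0.087
```

play_rows --moves '[[[0, 0, 0], [0, 0, 1.45], 8.7], [[0, 0, 0], [0, 0, 1.45], 8.7], [[0, 0, 0], [0, 0, 1.45], 8.7], [[0, 0, 0], [0, 0, 1.45], 8.7], [[0, 0, 0], [0, 0, 1.45], 8.7], [[0, 0, 0], [0, 0, 1.45], 8.7], [[0, 0, 0], [0, 0, 1.45], 8.7], [[0, 0, 0], [0, 0, 1.45], 8.7]]'

```text
time: 5.45
ee_pos: [0.4498, -0.0999, 0.2489]
eef_rot: [0.993, 0.118, 0.0, -0.0]
ft_force: [-0.3, -0.1, 0.2]
width: 0.0868
```

```bash
python3 - <<'E'
from h import *
st()
c=camera('wrist');save(c,'w4');import pickle;pickle.dump(c,open('c4.pkl','wb'));st()
for q in ['post','post_tip','tag_hole','tag_grip']:
  print(q,[(np.round(r['at'],1).tolist(),round(r['conf'],2)) for r in recognise(c,q)])
E
```

```text
t 5.45 p [ 0.4498 -0.0999  0.2489] ytool -76.46 z [ 0.001  0.001 -1.   ] F [-0.3 -0.1  0.2] T [-0.08  0.14 -0.02] w 0.0868 q [-0.42 -0.08  0.52  1.86  0.04  1.36 -1.25]
t 5.5 p [ 0.4499 -0.1     0.2489] ytool -76.81 z [ 0.001  0.001 -1.   ] F [-1.1  0.8  0.2] T [-0.12  0.18  0.03] w 0.0871 q [-0.42 -0.08  0.52  1.86  0.04  1.36 -1.25]
post [([389.2, 97.1], 0.88), ([287.4, 213.9], 0.8)]
post_tip [([383.4, 97.3], 0.72), ([285.9, 212.4], 0.67)]
tag_hole [([229.3, 126.4], 0.7), ([164.0, 183.8], 0.56)]
tag_grip [([161.5, 183.3], 0.91), ([229.5, 122.5], 0.77)]
```

View pics/w4.png

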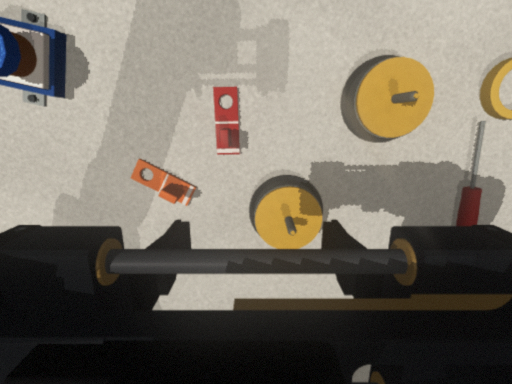

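```bash
python3 - <<'E'
from h import *
import pickle
c=pickle.load(open('c4.pkl','rb'));f=c['frame'];hsv=cv2.cvtColor(f,cv2.COLOR_RGB2HSV)
m=((hsv[...,0]>15)&(hsv[...,0]<32)&(hsv[...,1]>120)).astype(np.uint8)
n,l,s_,ce=cv2.connectedComponentsWithStats(m)
for i in range(1,n):
    if s_[i,4]>1500:
        mm=(l==i).astype(np.uint8);cn=max(cv2.findContours(mm,0,2)[0],key=cv2.contourArea)
        h=cv2.convexHull(cn)[:,0]
        W=np.array([ray(c,p,.04)[:2] for p in h]);print('disc',s_[i],cv2.minEnclosingCircle(W.astype(np.float32)))
sub=f[75:165,200:255,::-1];cv2.imwrite('pics/w4t.png',cv2.resize(sub,None,fx=6,fy=6,interpolation=cv2.INTER_CUBIC))
sub=f[50:145,340:440,::-1];cv2.imwrite('pics/w4p.png',cv2.resize(sub,None,fx=6,fy=6,interpolation=cv2.INTER_CUBIC))
E
```

```text
disc [ 356   57   78   81 4622] ((0.5894211530685425, -0.25412583351135254), 0.05042464658617973)
disc [ 255  186   67   64 3228] ((0.3932913541793823, -0.16374176740646362), 0.05091293156147003)
disc [ 324  293  188   19 2365] ((0.3020836114883423, -0.4066668748855591), 0.15162308514118195)
```

View pics/w4t.png

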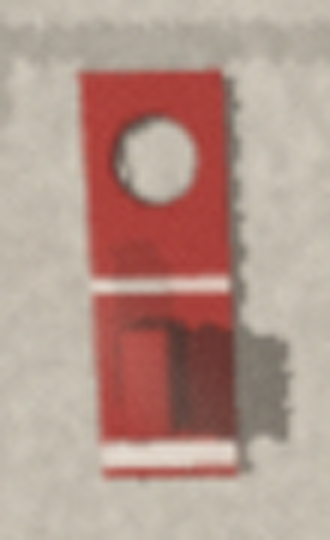

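View pics/w4p.png

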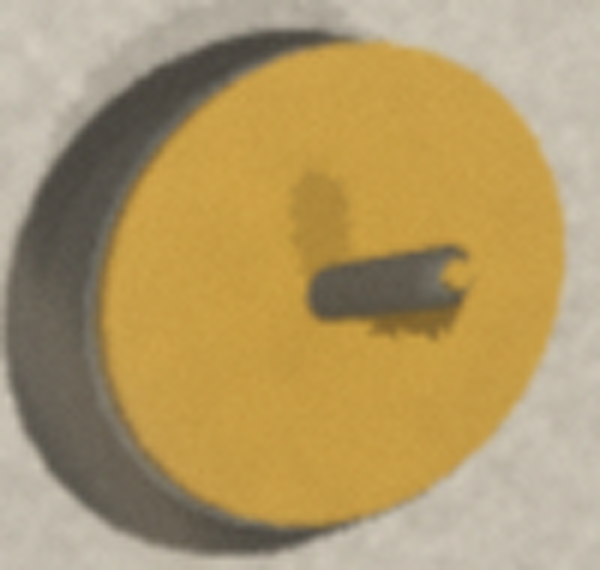

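```bash
python3 - <<'E'
from h import *
import pickle
c=pickle.load(open('c4.pkl','rb'))
P=lambda u,v,z,x0=200,y0=75: ray(c,(x0+(u+.5)/6-.5,y0+(v+.5)/6-.5),z)
A,B,C,D=P(82,72,.006),P(222,70,.006),P(238,470,.006),P(103,475,.006)
t=(A+B)/2;b=(C+D)/2;d=t-b;L=np.linalg.norm(d);u=d/L
print('len',L,'w',np.linalg.norm(A-B),'yaw',np.degrees(np.arctan2(d[1],d[0])))
print('grip from ends',t-.07*u,b+.024*u); h=P(156,160,.006);print('hole',h,'expected',t-.02*u)
print('grip from hole',h-.05*u)
F=[P(122,335,.048),P(166,332,.048),P(122,430,.048),P(172,430,.048)];print('fin top',np.mean(F,0))
print('tip',P(462,274,.087,340,50))
plan([0.486,-0.045,0.15],np.radians(-76))
E
```

```text
len 0.09473976224379883 w 0.033153474224641315 yaw 14.549769103422454
grip from ends [ 0.48669634 -0.0475083   0.006     ] [ 0.48598031 -0.04769414  0.006     ]
hole [ 0.53513753 -0.03491523  0.006     ] expected [ 0.53509283 -0.03494726  0.006     ]
grip from hole [ 0.48674105 -0.04747628  0.006     ]
fin top [ 0.48732505 -0.04721686  0.048     ]
tip [ 0.59014207 -0.25589668  0.087     ]
shift cm [ 4.81 -4.45  9.88]
turn [-0.    -0.     0.001] q7 now -1.24
```

```bash
python3 - <<'E'
from h import *
st();plan([0.4868,-0.0475,0.013],np.radians(-75.5))
E
```

```text
t 5.7 p [ 0.4501 -0.0999  0.2488] ytool -75.97 z [ 0.  0. -1.] F [-0.4 -0.7 -1. ] T [-0.05  0.15 -0.  ] w 0.0869 q [-0.42 -0.08  0.52  1.86  0.04  1.36 -1.24]
shift cm [ 4.82 -4.18 23.58]
turn [-0.    -0.    -0.008] q7 now -1.24
```

play_rows --moves '[[[4.8, -4.2, 6], [0, 0, -0.01], 4.5], [[4.8, -4.2, 12], [0, 0, -0.01], 4.5], [[4.8, -4.2, 17], [0, 0, -0.01], 4.5], [[4.8, -4.2, 21], [0, 0, -0.01], 4.5], [[4.8, -4.2, 23.5], [0, 0, -0.01], 4.5], [[4.8, -4.2, 23.5], [0, 0, -0.01], 4.5], [[4.8, -4.2, 23.5], [0, 0, -0.01], 4.5]]'

```text
time: 6.58
ee_pos: [0.4876, -0.0476, 0.0148]
eef_rot: [0.992, 0.126, 0.001, -0.0]
ft_force: [-0.1, 0.8, 0.5]
width: 0.045
```

```bash
python3 - <<'E'
from h import *
st();c=camera('wrist');save(c,'w5')
c=camera('scene');f=c['frame']
cv2.imwrite('pics/s5.png',cv2.resize(f[140:240,160:290,::-1],None,fx=6,fy=6,interpolation=cv2.INTER_CUBIC))
E
```

```text
t 6.58 p [ 0.4876 -0.0476  0.0148] ytool -75.52 z [ 0.001  0.    -1.   ] F [-0.1  0.8  0.5] T [-0.08  0.13  0.01] w 0.045 q [-0.42  0.29  0.47  2.04 -0.17  0.85 -1.16]
```

View pics/w5.png

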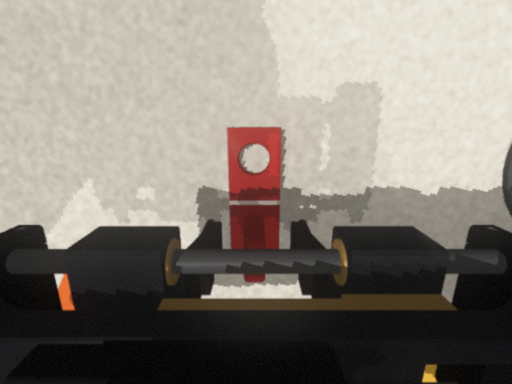

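View pics/s5.png

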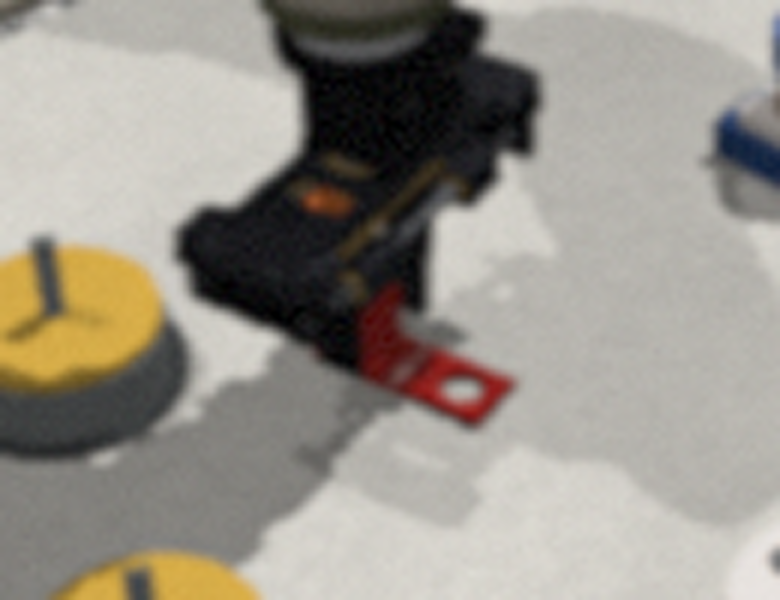

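play_rows --moves '[[[0, 0, 0], [0, 0, 0], 0.5], [[0, 0, 0], [0, 0, 0], 0.5], [[0, 0, 0], [0, 0, 0], 0.5], [[0, 0, 0], [0, 0, 0], 0.5], [[0, 0, -5], [0, 0, 0], 0.5], [[0, 0, -11], [0, 0, 0], 0.5], [[0, 0, -13], [0, 0, 0], 0.5]]' --grip_force 35

```text
time: 7.55
ee_pos: [0.4883, -0.0477, 0.147]
eef_rot: [0.992, 0.125, 0.002, -0.0]
ft_force: [0.0, 0.3, -1.8]
width: 0.0119
```

```bash
python3 - <<'E'
from h import *
st();c=camera('wrist');save(c,'w6');f=c['frame']
cv2.imwrite('pics/w6.png',f[90:300,130:400,::-1].repeat(3,0).repeat(3,1)[:600])
print(np.round([proj(c,np.array(read_state()['ee_pos'])+R.from_quat(read_state()['eef_rot']).apply([.05,0,-.019+.030+.0])) ],1))
# plate dir d, hole at post; choose plate yaw
s=read_state()
for yaw in (0,-10,14.5):
    a=np.radians(yaw);g=np.array([.5895,-.2545])-.05*np.array([np.cos(a),np.sin(a)]);print(yaw,g)
    plan([*g,s['ee_pos'][2]],a-np.pi/2)
E
```

```text
t 7.55 p [ 0.4883 -0.0477  0.147 ] ytool -75.59 z [ 0.005  0.001 -1.   ] F [ 0.   0.3 -1.8] T [-0.09  0.14  0.01] w 0.0119 q [-0.48  0.09  0.51  1.93 -0.05  1.13 -1.27]
[[255.  156.9]]
0 [ 0.5395 -0.2545]
shift cm [-0.24 21.29  0.  ]
turn [-0.001 -0.006  0.251] q7 now -1.27
-10 [ 0.54025961 -0.24581759]
shift cm [5.000e-02 2.047e+01 1.000e-02]
turn [-0.001 -0.006  0.426] q7 now -1.27
14.5 [ 0.54109262 -0.267019  ]
shift cm [-0.39 22.55  0.  ]
turn [ 0.    -0.006 -0.002] q7 now -1.27
```

View pics/w6.png

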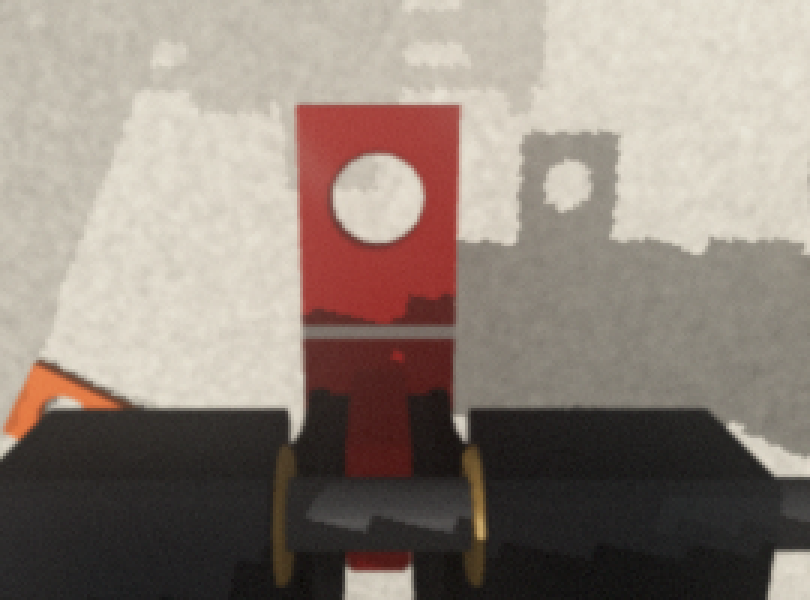

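play_rows --moves '[[[-0.2, 5.5, 0], [0, -0.006, 0.1], 0.5], [[-0.2, 11.5, 0], [0, -0.006, 0.2], 0.5], [[-0.2, 17, 0], [0, -0.006, 0.25], 0.5], [[-0.2, 21.3, 0], [0, -0.006, 0.25], 0.5], [[-0.2, 21.3, 0], [0, -0.006, 0.25], 0.5], [[-0.2, 21.3, 0], [0, -0.006, 0.25], 0.5]]'

```text
time: 8.35
ee_pos: [0.5376, -0.2536, 0.1427]
eef_rot: [1.0, 0.001, -0.004, -0.0]
ft_force: [-0.1, -0.5, -0.9]
width: 0.0119
```

```bash
python3 - <<'E'
from h import *
import pickle
st();c=camera('wrist');f=c['frame'];pickle.dump(c,open('c7.pkl','wb'))
cv2.imwrite('pics/w7.png',f[90:290,130:400,::-1].repeat(3,0).repeat(3,1));st()
print(proj(c,[.5895,-.2545,.087]),proj(c,[.5895,-.2545,.04]))
E
```

```text
t 8.35 p [ 0.5376 -0.2536  0.1427] ytool -89.89 z [-0.007  0.    -1.   ] F [-0.1 -0.5 -0.9] T [ 0.02  0.17 -0.02] w 0.0119 q [-0.17  0.37  0.66  1.67 -0.24  1.19 -1.02]
t 8.4 p [ 0.5378 -0.253   0.1429] ytool -89.83 z [-0.007  0.    -1.   ] F [ 0.9  0.8 -0.8] T [-0.08  0.17  0.  ] w 0.0117 q [-0.17  0.37  0.66  1.67 -0.24  1.19 -1.02]
[256.43903977 146.93677042] [256.35491333 141.53088883]
```

View pics/w7.png

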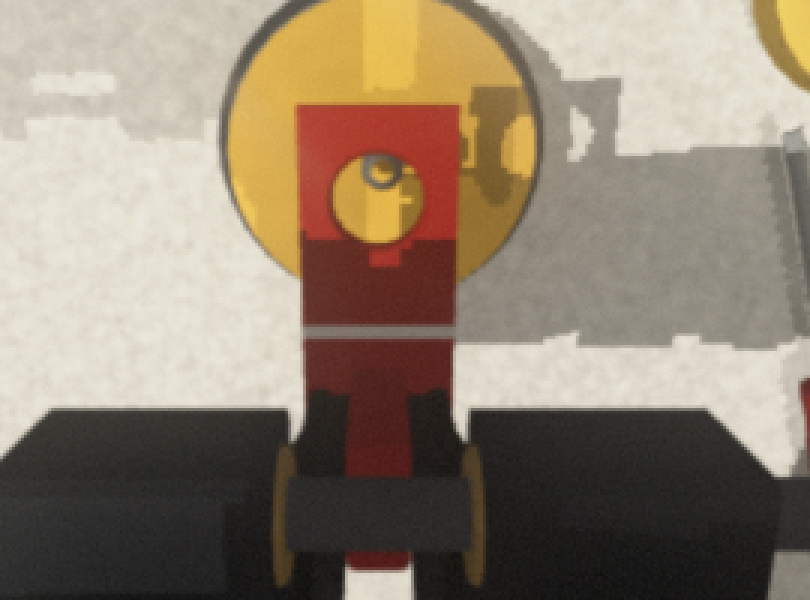

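```bash
python3 - <<'E'
from h import *
import pickle
c=pickle.load(open('c7.pkl','rb'));st()
print(ray(c,(130+378/3,90+198/3),.1285+.003), ray(c,(257.3,146.7),.087))
plan([.5403,-.2550,.143],np.radians(-90))
E
```

```text
t 8.4 p [ 0.5378 -0.253   0.1429] ytool -89.83 z [-0.007  0.    -1.   ] F [ 0.9  0.8 -0.8] T [-0.08  0.17  0.  ] w 0.0117 q [-0.17  0.37  0.66  1.67 -0.24  1.19 -1.02]
[ 0.58862516 -0.25413882  0.1315    ] [ 0.58969109 -0.25519601  0.087     ]
shift cm [ 0.25  0.2  -0.01]
turn [-0.     0.007  0.003] q7 now -1.02
```

play_rows --moves '[[[0.18, 0.15, 0], [0, 0.007, 0], 0.5], [[0.18, 0.15, 2], [0, 0.007, 0], 0.5], [[0.18, 0.15, 3.5], [0, 0.007, 0], 0.5], [[0.18, 0.15, 4.5], [0, 0.007, 0], 0.5], [[0.18, 0.15, 5.5], [0, 0.007, 0], 0.5]]'

```text
time: 9.02
ee_pos: [0.5393, -0.2558, 0.0878]
eef_rot: [1.0, 0.001, 0.0, 0.0]
ft_force: [-0.1, -0.9, -0.4]
width: 0.0118
```

```bash
python3 - <<'E'
from h import *
st();c=camera('wrist');f=c['frame']
cv2.imwrite('pics/w8.png',f[90:290,130:400,::-1].repeat(3,0).repeat(3,1))
plan([.5403,-.2550,.055],np.radians(-90))
E
```

```text
t 9.03 p [ 0.5393 -0.2558  0.0878] ytool -89.9 z [ 0.001 -0.001 -1.   ] F [-0.1 -0.9 -0.4] T [-0.06  0.2   0.01] w 0.0118 q [-0.14  0.43  0.64  1.72 -0.29  1.08 -0.98]
shift cm [ 0.16 -0.06  3.16]
turn [0.    0.001 0.002] q7 now -0.98
```

View pics/w8.png

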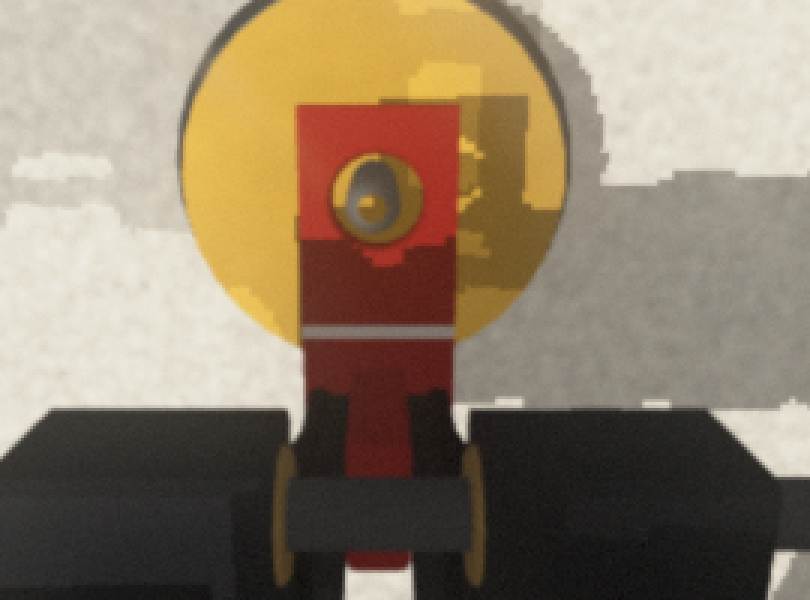

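play_rows --moves '[[[0, -0.1, 1.5], [0, 0, 0], 0.5], [[0, -0.1, 2.5], [0, 0, 0], 0.5], [[0, -0.1, 3.1], [0, 0, 0], 0.5], [[0, -0.1, 3.2], [0, 0, 0], 0.5], [[0, -0.1, 3.2], [0, 0, 0], 0.5]]'

```text
time: 9.7
ee_pos: [0.5396, -0.255, 0.0569]
eef_rot: [1.0, 0.001, 0.001, 0.0]
ft_force: [0.4, 0.2, 0.1]
width: 0.0116
```

```bash
python3 - <<'E'
from h import *
st()
E
```

```text
t 9.7 p [ 0.5396 -0.255   0.0569] ytool -89.9 z [ 0.001 -0.001 -1.   ] F [0.4 0.2 0.1] T [-0.06  0.19  0.08] w 0.0116 q [-0.13  0.47  0.62  1.75 -0.31  1.02 -0.96]
```

play_rows --moves '[[[0, 0, 0.15], [0, 0, 0], 0.5], [[0, 0, 0.25], [0, 0, 0], 0.5], [[0, 0, 0.25], [0, 0, 0], 2.5], [[0, 0, 0.25], [0, 0, 0], 3.5], [[0, 0, 0.2], [0, 0, 0], 3.5], [[0, 0, -4], [0, 0, 0], 3.5], [[0, 0, -9], [0, 0, 0], 4], [[0, 0, -13], [0, 0, 0], 8.7]]'

```text
time: 10.7
ee_pos: [0.5394, -0.2551, 0.1888]
eef_rot: [1.0, 0.001, 0.001, 0.0]
ft_force: [1.1, -0.4, -0.7]
width: 0.0437
```

```bash
python3 - <<'E'
from h import *
st();c=camera('wrist');f=c['frame']
cv2.imwrite('pics/w9.png',f[60:320,80:430,::-1].repeat(2,0).repeat(2,1))
c=camera('scene');f=c['frame']
cv2.imwrite('pics/s9.png',cv2.resize(f[200:300,140:250,::-1],None,fx=6,fy=6,interpolation=cv2.INTER_CUBIC))
# jar target; tool yaw options
plan([.526,.237,.20])
E
```

```text
t 10.7 p [ 0.5394 -0.2551  0.1888] ytool -89.92 z [ 0.002 -0.001 -1.   ] F [ 1.1 -0.4 -0.7] T [-0.03  0.14 -0.02] w 0.0437 q [-0.18  0.33  0.68  1.62 -0.22  1.26 -1.03]
shift cm [ -1.44 -49.31  -1.  ]
```

View pics/w9.png

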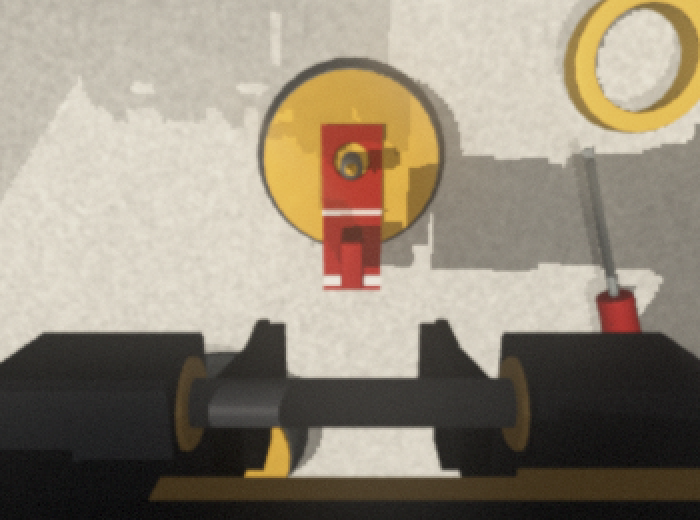

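View pics/s9.png

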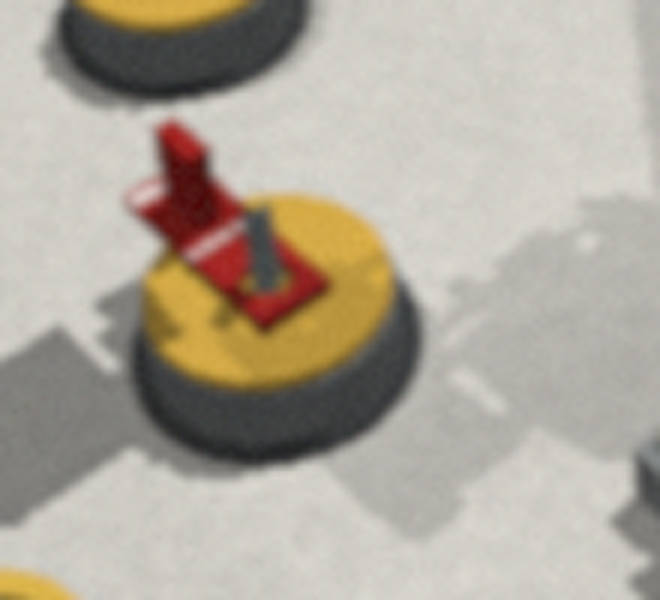

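play_rows --moves '[[[-7.1, -47.7, 0], [0, 0, -0.24], 8.7], [[-7.1, -47.7, 0], [0, 0, -0.24], 8.7], [[-7.1, -47.7, 0], [0, 0, -0.24], 8.7], [[-7.1, -47.7, 0], [0, 0, -0.24], 8.7], [[-7.1, -47.7, 0], [0, 0, -0.24], 8.7], [[-7.1, -47.7, 0], [0, 0, -0.24], 8.7], [[-7.1, -47.7, 0], [0, 0, -0.24], 8.7], [[-7.1, -47.7, 0], [0, 0, -0.24], 8.7]]'

```text
time: 11.8
ee_pos: [0.4662, 0.2249, 0.1857]
eef_rot: [0.993, 0.122, 0.0, 0.0]
ft_force: [0.7, -0.0, 0.3]
width: 0.0869
```

play_rows --moves '[[[0, 0, 0], [0, 0, 0], 8.7], [[0, 0, 0], [0, 0, 0], 8.7]]'

```text
time: 12.05
ee_pos: [0.4675, 0.2212, 0.1858]
eef_rot: [0.993, 0.12, 0.0, 0.001]
ft_force: [0.2, -0.7, 0.3]
width: 0.0873
```

```bash
python3 - <<'E'
from h import *
import pickle
st();c=camera('wrist');f=c['frame'];pickle.dump(c,open('c10.pkl','wb'));st()
x,y=map(int,proj(c,[.526,.237,.08]));print(x,y)
cv2.imwrite('pics/w10.png',cv2.resize(f[y-50:y+50,x-60:x+60,::-1],None,fx=6,fy=6,interpolation=cv2.INTER_CUBIC))
E
```

```text
t 12.05 p [0.4675 0.2212 0.1858] ytool -76.17 z [ 0.001 -0.001 -1.   ] F [ 0.2 -0.7  0.3] T [-0.13  0.15  0.  ] w 0.0873 q [-0.8   0.11  0.29  1.81 -0.03  1.22 -1.83]
t 12.1 p [0.4677 0.2207 0.1859] ytool -76.24 z [ 0.001 -0.001 -1.   ] F [ 0.3 -0.  -0.4] T [-0.1   0.2  -0.05] w 0.087 q [-0.8   0.11  0.3   1.81 -0.03  1.22 -1.83]
253 132
```

View pics/w10.png

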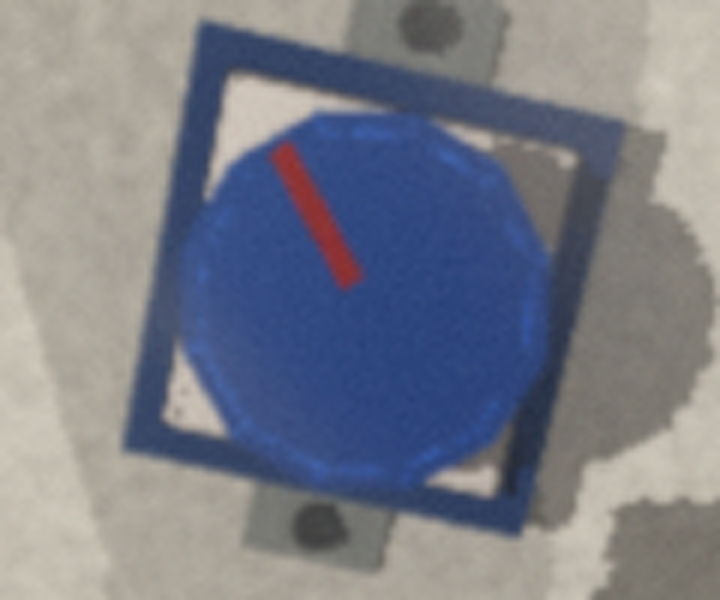

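```bash
python3 - <<'E'
from h import *
import pickle
c=pickle.load(open('c10.pkl','rb'));f=c['frame'];hsv=cv2.cvtColor(f,cv2.COLOR_RGB2HSV)
x0,y0=253-60,132-50
P=lambda u,v,z: ray(c,(x0+(u+.5)/6-.5,y0+(v+.5)/6-.5),z)
m=np.zeros(f.shape[:2],bool);m[y0:y0+100,x0:x0+120]=1
red=m&((hsv[...,0]<8)|(hsv[...,0]>170))&(hsv[...,1]>120)
v,u=np.nonzero(red);W=np.array([ray(c,p,.08)[:2] for p in zip(u,v)])
mu=W.mean(0);d=np.linalg.svd(W-mu)[2][0];d*=np.sign(d[0]);t=(W-mu)@d
print('n',len(W),'mid',mu,'ang',np.degrees(np.arctan2(d[1],d[0])),'ext',t.min(),t.max())
# rim
pts=[(318,112),(403,115),(490,165),(545,265),(550,345),(500,440),(405,490),(325,480),(235,430),(185,330),(190,235),(240,155)]
Q=np.array([P(a,b,.08)[:2] for a,b in pts],np.float32);print('cap',cv2.minEnclosingCircle(Q),cv2.fitEllipse(Q))
cc=np.array(cv2.minEnclosingCircle(Q)[0]);print('vertex ang mod 30',np.round(np.degrees(np.arctan2(*(Q-cc).T[::-1]))%30,1));r=mu-cc;print('ang mid',np.degrees(np.arctan2(r[1],r[0])),np.linalg.norm(r))
H=[P(a,b,.022) for a,b in [(203,20),(625,125),(520,533),(125,450)]]
print('holder',np.mean(H,0));
for i in range(4):
    e=H[(i+1)%4]-H[i];print(np.linalg.norm(e),np.degrees(np.arctan2(e[1],e[0])))
E
```

```text
n 89 mid [0.53836158 0.24840262] ang 42.486052553779864 ext -0.011427538157645903 0.011530779849510925
cap ((0.5266222357749939, 0.23672574758529663), 0.031217314302921295) ((0.526351273059845, 0.23700451850891113), (0.05917773395776749, 0.0624159537255764), 146.10704040527344)
vertex ang mod 30 [28.8  3.3  2.2 26.3  1.6 28.6 25.  29.3 26.1 21.4 22.9 25.1]
ang mid 44.847122023496155 0.016557823833626764
holder [0.52651594 0.23714788 0.022     ]
0.08319752487012351 -89.33367079895892
0.08212260914404092 -179.13383206647666
0.08278484447724158 91.8229999093258
0.08379629155440517 1.1558865601708104
```

```bash
python3 - <<'E'
from h import *
plan([.5265,.237,.052],np.radians(-77))
E
```

```text
shift cm [ 6.09 -0.21 13.39]
turn [ 0.001 -0.     0.013] q7 now -1.83
```

play_rows --moves '[[[6.1, -0.2, 2], [0, 0, 0.013], 8.7], [[6.1, -0.2, 5], [0, 0, 0.013], 8.7], [[6.1, -0.2, 8], [0, 0, 0.013], 8.7], [[6.1, -0.2, 11], [0, 0, 0.013], 8.7], [[6.1, -0.2, 13], [0, 0, 0.013], 8.7], [[6.1, -0.2, 13.4], [0, 0, 0.013], 8.7], [[6.1, -0.2, 13.4], [0, 0, 0.013], 8.7]]'

```text
time: 12.98
ee_pos: [0.5269, 0.2378, 0.0529]
eef_rot: [0.994, 0.114, 0.001, 0.0]
ft_force: [-0.4, -0.4, 1.4]
width: 0.0871
```

```bash
python3 - <<'E'
from h import *
st();c=camera('wrist');f=c['frame'];save(c,'w11');st()
plan([.5265,.237,.052],np.radians(-77))
E
```

```text
t 12.97 p [0.5269 0.2378 0.0529] ytool -76.96 z [ 0.002 -0.001 -1.   ] F [-0.4 -0.4  1.4] T [-0.06  0.17  0.06] w 0.0871 q [-0.75  0.39  0.3   1.79 -0.13  0.98 -1.74]
t 13.03 p [0.5271 0.2382 0.0533] ytool -76.95 z [ 0.002 -0.    -1.   ] F [-0.2  0.1  0.4] T [-0.03  0.14  0.02] w 0.0868 q [-0.75  0.39  0.3   1.79 -0.13  0.98 -1.74]
shift cm [-0.08  0.1   0.13]
turn [ 0.001 -0.002  0.001] q7 now -1.74
```

View pics/w11.png

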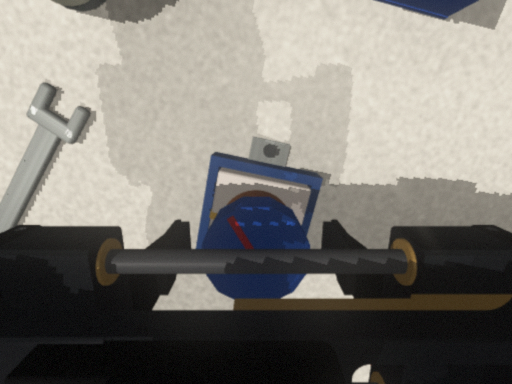

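play_rows --moves '[[[0, 0, 0.1], [0, 0, 0], 5.5], [[0, 0, 0.1], [0, 0, 0], 5.5], [[0, 0, 0.1], [0, 0, 0], 5.5], [[0, 0, 0.1], [0, 0, 0], 5.5], [[0, 0, 0.1], [0, 0, 0], 5.5]]' --grip_force 55

```text
time: 13.65
ee_pos: [0.5265, 0.2382, 0.0515]
eef_rot: [0.993, 0.114, 0.001, 0.001]
ft_force: [0.5, -1.7, 2.1]
width: 0.0594
```

```bash
python3 - <<'E'
from h import *
st()
E
```

```text
t 13.65 p [0.5265 0.2382 0.0515] ytool -76.91 z [ 0.001 -0.001 -1.   ] F [ 0.5 -1.7  2.1] T [-0.48  0.08 -0.02] w 0.0594 q [-0.75  0.39  0.3   1.79 -0.13  0.98 -1.74]
```

play_rows --moves '[[[0, 0, -0.01], [0, 0, -0.08], 5.5], [[0, 0, -0.03], [0, 0, -0.18], 5.5], [[0, 0, -0.05], [0, 0, -0.28], 5.5], [[0, 0, -0.06], [0, 0, -0.36], 5.5], [[0, 0, -0.07], [0, 0, -0.4], 5.5], [[0, 0, -0.07], [0, 0, -0.4], 5.5]]'

```text
time: 14.4
ee_pos: [0.5263, 0.2388, 0.0521]
eef_rot: [0.951, 0.309, 0.001, 0.0]
ft_force: [-0.6, 1.0, 1.5]
width: 0.059
```

```bash
python3 - <<'E'
from h import *
st();c=camera('wrist');save(c,'w12');f=c['frame']
cv2.imwrite('pics/w12.png',cv2.resize(f[140:310,160:360,::-1],None,fx=3.5,fy=3.5,interpolation=cv2.INTER_CUBIC))
E
```

```text
t 14.4 p [0.5263 0.2388 0.0521] ytool -53.99 z [ 0.001 -0.    -1.   ] F [-0.6  1.   1.5] T [0.07 0.18 0.02] w 0.059 q [-0.69  0.39  0.23  1.78 -0.1   0.98 -1.37]
```

View pics/w12.png

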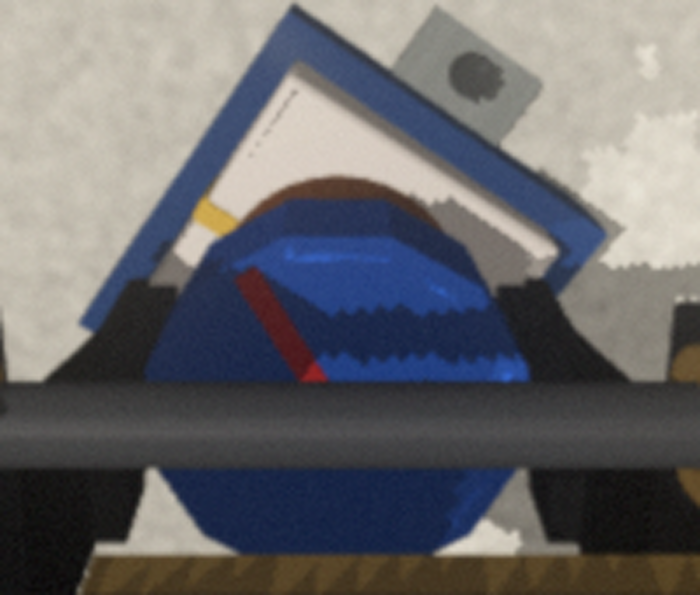

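play_rows --moves '[[[0, 0, -0.02], [0, 0, -0.1], 5.5], [[0, 0, -0.04], [0, 0, -0.2], 5.5]]'

```text
time: 14.7
ee_pos: [0.5264, 0.2388, 0.0527]
eef_rot: [0.915, 0.404, 0.001, 0.0]
ft_force: [-1.2, 0.4, 7.6]
width: 0.0594
```

```bash
python3 - <<'E'
from h import *
st();print(np.round(read_state()['joint_torque'],2))
E
```

```text
t 14.7 p [0.5264 0.2388 0.0527] ytool -42.39 z [ 0.001 -0.    -1.   ] F [-1.2  0.4  7.6] T [-0.19  0.42 -0.11] w 0.0594 q [-0.66  0.38  0.19  1.78 -0.08  0.98 -1.18]
[-6.30e-01 -5.52e+01  4.47e+00 -3.13e+01  2.00e-02 -4.80e-01 -1.54e+00]
```

play_rows --moves '[[[0, 0, -0.02], [0, 0, -0.1], 5.5], [[0, 0, -0.04], [0, 0, -0.2], 5.5], [[0, 0, -0.04], [0, 0, -0.21], 5.5], [[0, 0, -0.04], [0, 0, -0.21], 5.5]]'

```text
time: 15.2
ee_pos: [0.5268, 0.2387, 0.0533]
eef_rot: [0.869, 0.495, 0.001, 0.001]
ft_force: [0.2, 0.1, 5.3]
width: 0.0594
```

```bash
python3 - <<'E'
from h import *
import pickle
st();c=camera('wrist');pickle.dump(c,open('c13.pkl','wb'));f=c['frame']
cv2.imwrite('pics/w13.png',cv2.resize(f[140:310,160:360,::-1],None,fx=3.5,fy=3.5,interpolation=cv2.INTER_CUBIC))
c=camera('scene');f=c['frame']
cv2.imwrite('pics/s13.png',cv2.resize(f[110:200,245:355,::-1],None,fx=6,fy=6,interpolation=cv2.INTER_CUBIC))
E
```

```text
t 15.2 p [0.5268 0.2387 0.0533] ytool -30.64 z [ 0.002 -0.    -1.   ] F [0.2 0.1 5.3] T [-0.03  0.06  0.03] w 0.0594 q [-0.63  0.38  0.15  1.78 -0.07  0.98 -0.99]
```

View pics/w13.png

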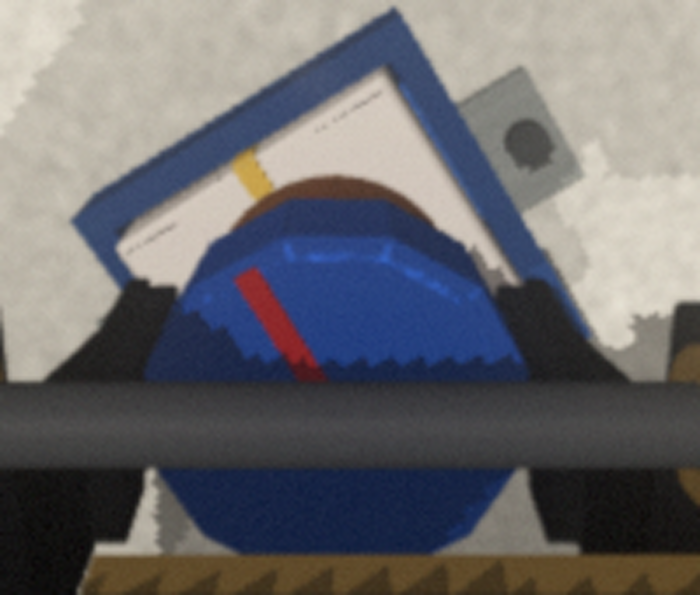

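View pics/s13.png

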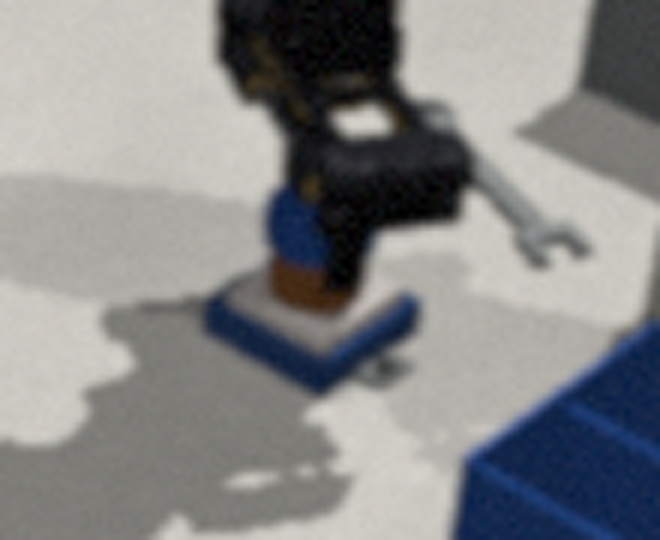

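play_rows --moves '[[[0, 0, -0.2], [0, 0, 0], 5.5], [[0, 0, -0.4], [0, 0, 0], 5.5], [[0, 0, -0.6], [0, 0, 0], 5.5], [[0, 0, -0.6], [0, 0, 0], 5.5]]'

```text
time: 15.8
ee_pos: [0.5264, 0.2385, 0.0589]
eef_rot: [0.868, 0.496, 0.0, 0.001]
ft_force: [-0.4, 0.4, -1.3]
width: 0.0594
```

```bash
python3 - <<'E'
from h import *
st();c=camera('wrist');f=c['frame']
cv2.imwrite('pics/w14.png',cv2.resize(f[120:310,160:360,::-1],None,fx=3,fy=3,interpolation=cv2.INTER_CUBIC))
c=camera('scene');f=c['frame']
cv2.imwrite('pics/s14.png',cv2.resize(f[110:200,245:355,::-1],None,fx=6,fy=6,interpolation=cv2.INTER_CUBIC))
E
```

```text
t 15.8 p [0.5264 0.2385 0.0589] ytool -30.5 z [ 0.001 -0.001 -1.   ] F [-0.4  0.4 -1.3] T [-0.08  0.09 -0.06] w 0.0594 q [-0.63  0.37  0.15  1.78 -0.07  1.   -0.99]
```

View pics/w14.png

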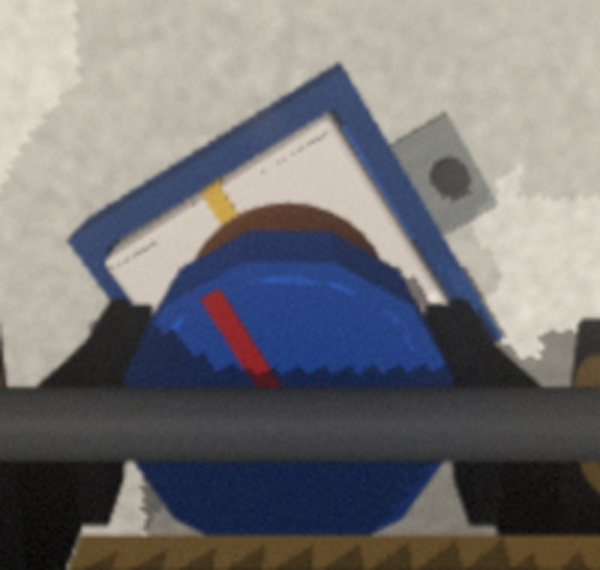

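View pics/s14.png

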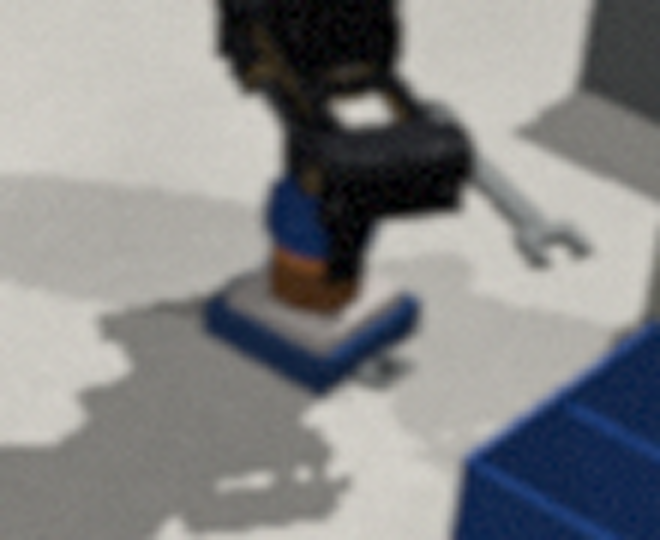

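play_rows --moves '[[[0, 0, -0.4], [0, 0, 0], 5.5], [[0, 0, -0.9], [0, 0, 0], 5.5], [[0, 0, -1.5], [0, 0, 0], 5.5], [[0, 0, -2.2], [0, 0, 0], 5.5], [[0, 0, -2.9], [0, 0, 0], 5.5], [[0, 0, -3.3], [0, 0, 0], 5.5], [[0, 0, -3.4], [0, 0, 0], 5.5], [[0, 0, -3.4], [0, 0, 0], 5.5]]'

```text
time: 16.9
ee_pos: [0.5262, 0.2385, 0.0927]
eef_rot: [0.868, 0.496, 0.0, 0.001]
ft_force: [-0.1, 0.2, 0.2]
width: 0.0597
```

```bash
python3 - <<'E'
from h import *
st();c=camera('wrist');f=c['frame']
cv2.imwrite('pics/w15.png',cv2.resize(f[120:310,160:360,::-1],None,fx=3,fy=3,interpolation=cv2.INTER_CUBIC))
c=camera('scene');f=c['frame'];save(c,'s15f')
cv2.imwrite('pics/s15.png',cv2.resize(f[110:200,245:355,::-1],None,fx=6,fy=6,interpolation=cv2.INTER_CUBIC))
c=camera('top');save(c,'t15');st()
E
```

```text
t 16.9 p [0.5262 0.2385 0.0927] ytool -30.48 z [ 0.001 -0.001 -1.   ] F [-0.1  0.2  0.2] T [-0.11  0.1   0.  ] w 0.0597 q [-0.64  0.33  0.16  1.75 -0.06  1.06 -0.99]
t 17.05 p [0.5262 0.2385 0.0926] ytool -30.48 z [ 0.001 -0.001 -1.   ] F [-1.   0.9 -0.4] T [-0.11  0.11 -0.01] w 0.0594 q [-0.64  0.33  0.16  1.75 -0.06  1.06 -0.99]
```

View pics/w15.png

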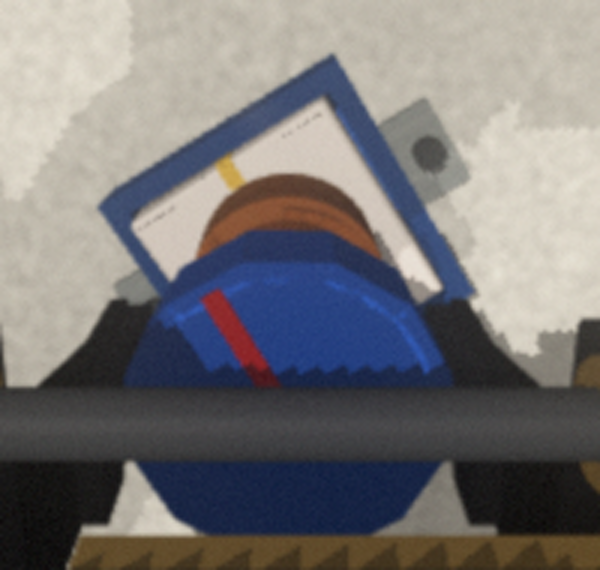

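View pics/s15.png

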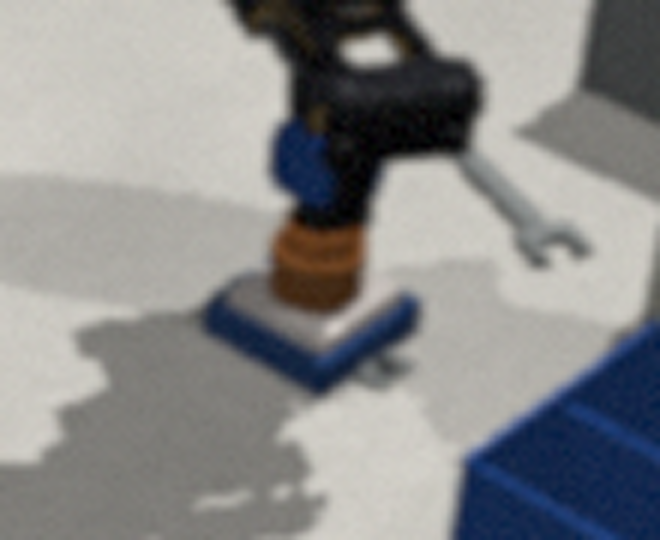

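View pics/s15f.png

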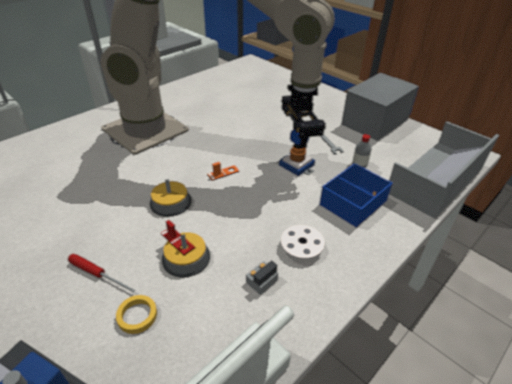

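View pics/t15.png

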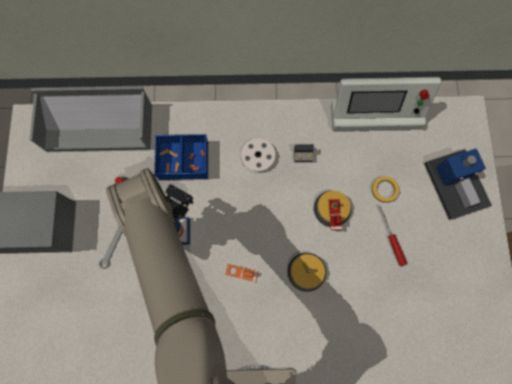

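```bash
python3 - <<'E'
from h import *
st();print(close_job())
E
```

```text
t 17.05 p [0.5262 0.2385 0.0926] ytool -30.48 z [ 0.001 -0.001 -1.   ] F [-1.   0.9 -0.4] T [-0.11  0.11 -0.01] w 0.0594 q [-0.64  0.33  0.16  1.75 -0.06  1.06 -0.99]
the job is handed in; nothing more can be done
None
```

The job is done and handed in at 17 s of the 54 s allowed.

- **Lock-out plate:** I hung the red plate on the post farthest to the robot's right and let go of it. The last pictures show it flat on the yellow disc with the post through its hole.
- **Cap:** I gripped the blue cap at 55 N and turned it about 46° anticlockwise, which brought the red line to within about 2° of the yellow line's direction. I then lifted it straight up.
- **Final state:** The cap is held level and still, an estimated 22 mm above the jar's mouth. The jar was still seated in its holder. Nothing else on the table looked moved, though the arm hides the area around the jar in the top view.

Two checks disagreed with the description:
- **Red line's start:** it began about 42° anticlockwise of the jar's +x, not 7 to 26°. I went by the yellow line I could see.
- **Turning torque:** the readings I took were 0.11 N m or less about the vertical axis, well under the 0.6 N m maximum stated. Each reading came at the end of a move, so the peak may have been higher.

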